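Hang the reworked board on the cooling carousel

TASK

First turn the cooling carousel gently until its empty arm points straight out over the black rubber pad of its stand. Then take the circuit board from the slotted holder by its black grip, pass its wire hook sideways onto the empty arm, slide it lightly along the arm until you feel it drop into the notch, and leave it hanging there at rest. Use a light touch on the carousel all the time (under about 15 N) and leave everything else on the bench where it is.

Things in the scene. Friction and masses are not known exactly. Their poses are not given: they have to be found in the camera images.
- carousel (a joint): rotation of the carousel about its upright axis, rad: 0 = the empty arm points straight over the rubber pad of the stand; positive = turned anticlockwise seen from above. Turns from -3.1 to 3.1; friction (about 0.25 N m) holds it where it is left.
- stand: fixed foot of the carousel, origin on the bench under its upright axis: round foot 170 mm across, post 28 mm across at most on a rubber mount (the whole carousel gives about 1 mm for 4 N of downward push), and a black rubber pad 70 mm wide that reaches 175 mm from the axis along its -x (its front)
- rack_axis (a point): on the carousel's axis, 185 mm above the bench, at rail-top height; turns with it: -x points outward along the empty arm, z up. Four level aluminium arms at right angles, 10 mm wide, rail 8 mm thick below this height. The other three carry fixed boards 83 mm from the axis, from 54 mm above to 118 mm below this height. Hub 34 mm across, top 14 mm above.
- free_arm_end (a point): on the empty arm, 150 mm out from the axis, at rail-top height, axes as rack_axis; here begins its upturned end, 6 mm long, 12 mm above the rail top
- runway (a point): on the empty arm, 117 mm out from the axis, axes as rack_axis, 7 mm above the rail top: top of a 10 mm wide slide clamped on the rail, always runway here. One notch, 20 mm long, 7 mm deep (its floor is the rail top), lies further in; its middle is 72 to 94 mm from the axis, not measured: feel for it (or see it). The slide reaches 55 mm out and 36 mm in from it; a light push does not shift it.
- grip (a point): on the loose board: centre of the black grip block (12 mm in x, 18 mm in y, 48 mm tall) on top of its hook; z up the board, y along its width and the hook's cross bar. The board (about 120 g, 4 mm thick, 60 mm wide, 70 mm tall) spans 82 to 152 mm below this point. It starts upright, its lowest 26 mm in the holder's slot: pull it straight up. Either way round on the arm is right.
- hook_seat (a point): on the loose board: middle of the underside of the hook's cross bar, 34 mm below grip, same axes. Cross bar 16 mm wide in x, 30 mm long in y, 6 mm high. The hook is 18 mm wide inside: shank down its +y side to the board, a lip reaching 12 mm down on its -y side; below the lip a 27 mm high mouth, open to -y, above the board. The arm goes in sideways through the mouth, the bar across the arm.
- holder: black slotted holder on the bench, 70 x 90 x 34 mm, fixed; origin under its centre; the slot runs along its y, floor 8 mm up
- spool_a: solder spool, green flanges 64 mm across, 62 mm tall, standing; bystander
- spool_b: second such spool; bystander
- wick: flat spool of braid 52 mm across, 16 mm tall; bystander
- flux: flux bottle 44 mm across, 105 mm tall; bystander
- driver: screwdriver with a yellow handle lying on the bench; bystander
- jar: small jar 52 mm across, 50 mm tall; bystander
Things that resemble listed ones, but are neither listed nor needed, are in the scene too. Of the things like the part that bears grip, leave any that is purple or red; of the rest the smaller one is meant.

How it is judged (in metres and radians):
On the way, in this order (a step that is already met when the one before it is completed fails the run):
1. the empty arm has been turned to point over the rubber pad (within 0.2 rad), the board not yet on the carousel (value of joint carousel between -0.2 and 0.2 rad and velocity of joint carousel between -0.1 and 0.1 rad/s and contact force between board and carousel below 0.05 N), for 0.2 s.
2. the board's hook sits in the notch of the empty arm (value of joint carousel between -0.2 and 0.2 rad and x of hook_seat in the frame of rack_axis between -0.1 and -0.066 m and y of hook_seat in the frame of rack_axis between -0.009 and 0.009 m and z of hook_seat in the frame of rack_axis between -0.004 and 0.003 m and angle between hook_seat's own z axis and vertical below 0.2 rad), for 0.2 s.
At the end, for the whole second after the job is handed in: The empty arm points over the rubber pad within 0.2 rad, and the board hangs on it by its hook, the cross bar down in the notch (within 3 mm of the notch floor, not on the runway), upright within 0.2 rad, released and at rest (below 0.05 m/s) (all of step 2 and linear speed of board below 0.05 m/s and contact force between board and carousel above 0.3 N); the robot touches nothing.
It fails at once if the board is pressed against the carousel with more than 15 N (contact force between board and carousel above 15 N).
It fails at once if the robot pushes the carousel with more than 25 N (contact force between any of the fingers, the arm and carousel above 25 N).
It fails at once if a bystander is moved by more than 20 mm (distance of any of spool_a, spool_b, wick, flux, driver, jar from where it was at the start of the episode above 0.02 m).
It also fails if it takes over 72 s, if anything falls off the work surface, if the arm or the gripper's body presses on something with over 40 N, if the wrist force passes 120 N, or if a joint passes its speed limit or range.

ROBOT

A 6-joint arm with a two-finger parallel gripper is mounted at the origin on the work surface. World frame = base frame: x ahead of the robot, y to its left, z up, the work surface at z = 0. Lengths are in m, angles in degrees, forces in N, time in s.
With the tool pointing down it reaches from about 0.425 to 0.95 m from the base axis. Payload 14.7 kg.
Tool frame: the origin (TCP) lies on the mounting face of the last link; the fingertips stand 173 mm ahead of it and the grasp point (between the pads) lies 155 mm ahead of it; z points along the fingers, y is the direction in which the jaws open and shut (so a half turn about z gives the same grasp; the last joint's range is limited). The gripper opens to 85 mm and grips with 20 to 120 N. Pads are 22 mm wide; open, the fingers measure 114 mm over their backs; the gripper's body (76 mm by 85 mm) begins 54 mm behind the grasp point. The pads swing forward as they close: fully open they stand 13 mm farther back than shut.
Start: joints at [-78.3, 27.513, 91.461, -0, 61.026, -2.67], TCP at [0.161, -0.63, 0.405] pointing down, gripper open.
Joint ranges: [-157.49, 157.49], [-46.99, 117.5], [13.45, 153.17], [-89.5, 269.5], [5.16, 153.95], [-167.48, 167.48]. Speed limits (degrees/s): [108.29, 108.29, 136.94, 172.46, 172.46, 172.46].

INTERFACE

Orientations are given as a 3x3 rotation matrix whose columns are the frame's x, y, z axes.
In Python, from plant import manip gives the robot as it stands.
- The arm moves only by the tool jog_arm, never from a script. Its argument "plan" is a list of rows, each a list of 3 entries, a list of its own where there are three numbers: the turn, a rotation vector about the tool's x, y, z in rad, then the shift along the tool's x, y, z in m, then the finger opening in m, from 0 to 0.0854. In form: [[[rx, ry, rz], [dx, dy, dz], fingers], ...]. A call has exactly 10 rows; each row shifts and turns the pose as measured when the row begins, along the tool's axes as they then stand; what a row does not reach is not made up. A row lasts 1/8 s, in which the tool goes at most 62.5 mm and 10.7 degrees, less where a joint would pass 70% of its speed; a pose out of reach is approached as far as the arm can. A call is refused whole if a number of a shift passes 0.0625 or a number of a turn 0.188, either way. A call with a gripper value outside its range is refused whole. The fingers move at their own pace and stop on an object; "grip_force" is the grip in N (left out, the last holds). Time passes only in rows, so rows that do not move let the fingers close, or fill a call up. It gives the time, the measured TCP pose, the force and the opening at its end, in the units of the state.
- manip.state(): the state, without advancing time (a new reading comes with each control period).
- manip.read_camera(name): name is "scene" or "top" or "wrist"; returns (picture, depth): 480x640x3 uint8, red, green, blue; 480x640 float32, m along the optical axis (not along the pixel's ray), 0 where there is no reading.
- manip.camera_info(name): a dict with "fx", "fy", "cx", "cy" (pixels), "pose" (4x4, takes a point from camera to world coordinates); the wrist camera has in their place "mount" (4x4, takes a point from camera to tool coordinates, whose origin is the TCP and whose axes are the flange's). Camera axes: x right, y up, looking along -z (the intrinsics and any distortion apply to the point x, -y, -z); pixel columns grow to the right and rows downward; lengths in m; the calibration is good to about 2 mm. A picture is of the moment at which its call begins: read the wrist's pose just before it. camera_info takes no time and is no camera call.
- manip.close_job(): hands the job in, once; it reports no verdict.
Trained networks look in the newest picture that a camera, given by its name, has taken for a name from the list of things; names that differ only in an ending like _2 or _b are one class to them, and where a whole thing is asked for, a point or a joint stands for the part that bears it (a point fixed in the world has none). Each returns a list of dicts, best first, with "p" (0 to 1); they miss things now and then, are a little off and sometimes report something else, mostly with a low value. They report only what shows in the picture. A call takes as long as a camera call. They do not tell look-alikes from the thing itself.
- manip.boxes_of(camera, thing): "position" ([column, row] in pixels, amid what is visible of it).
- manip.masks_of(camera, thing): "mask" (480x640 bool, what is visible of it) and "position" ([column, row] in pixels, amid what is visible of it).
- manip.pinpoint(camera, thing): "position" ([column, row] in pixels: a listed point, or the origin of a listed thing).
The state is a dict: "time_s": time; "joints": joint angles; "dq": joint speeds; "joint_torque": joint torques, N m; "position": TCP position; "ee_rot": TCP orientation; "ft_force": force on the tool from outside, world axes, zero at the start; "ft_torque": the same for the moment, N m; "finger_gap": opening from 0.0 (shut) to 1.0 (fully open).
Only numpy, scipy, OpenCV 4.12 (cv2) and the standard library are available. Lean on these libraries where they do the work, as an engineer would, in place of code of your own. Each camera call takes 0.05 s, during which the arm holds its last target. There are 200 camera calls.

## Working session

There is one attempt and no reset: what is moved stays moved. The work goes in short steps, Python scripts to look and compute and a tool call to move; the robot and the scene stay as the last step left them, time stands still between calls to the robot, and variables do not carry over. Pictures are saved under pics/ and viewed, about 8 in all and at most 12, crops included, and the job is handed in when it is done.

Besides the shell and the picture viewer there is one more tool, called as a command line: name --argument value ..., lists and objects as JSON in quotes. jog_arm: Moves the arm, as the interface text tells. Its arguments: {"type":"object","properties":{"plan":{"type":"array","items":{"type":"array"}},"grip_force":{"type":"number"}},"required":["plan"]}

```bash
ls; mkdir -p pics
cat > h.py <<'E'
import numpy as np, cv2
from plant import manip
def cam(n):
    s=manip.state(); im,d=manip.read_camera(n); i=manip.camera_info(n)
    if n=='wrist':
        T=np.eye(4);T[:3,:3]=s['ee_rot'];T[:3,3]=s['position'];P=T@np.array(i['mount'])
    else: P=np.array(i['pose'])
    return im,d,i,P
def w(i,P,u,v,z):
    u,v,z=map(np.asarray,(u,v,z))
    p=np.stack([(u-i['cx'])/i['fx']*z,-(v-i['cy'])/i['fy']*z,-z],-1)
    return p@P[:3,:3].T+P[:3,3]
def onz(i,P,u,v,h):
    a=w(i,P,u,v,1.0)-P[:3,3]; return P[:3,3]+a*(h-P[2,3])/a[2]
def px(i,P,p):
    q=(np.asarray(p)-P[:3,3])@P[:3,:3]
    return i['cx']+i['fx']*q[0]/-q[2], i['cy']-i['fy']*q[1]/-q[2]
def save(im,n): cv2.imwrite('pics/'+n,im[:,:,::-1])
E
python3 - <<'E'
from h import *
print({k:(v if k!='ee_rot' else np.round(v,3).tolist()) for k,v in manip.state().items()})
ims=[]
for n in ['scene','top']:
    im,d,i,P=cam(n); print(n,{k:i[k] for k in i if k!='pose'},np.round(P,3).tolist()); ims.append(im)
    for t in ['stand','rack_axis','free_arm_end','runway','grip','hook_seat','holder']:
        for r in manip.pinpoint(n,t)[:4]:
            u,v=np.array(r['position']); dz=d[int(v),int(u)] if 0<=v<480 and 0<=u<640 else 0
            h={'stand':0,'rack_axis':.185,'free_arm_end':.185,'runway':.192,'holder':0}.get(t)
            print(n,t,round(r['p'],2),np.round([u,v]),np.round(w(i,P,u,v,dz),3), None if h is None else np.round(onz(i,P,u,v,h),3))
save(ims[0],'scene.png');save(ims[1],'top.png')
E
```

```text
pics
{'time_s': 0.0, 'joints': array([-7.83005563e+01,  2.75497866e+01,  9.14931909e+01,  9.18269295e-04,
        6.10270047e+01, -2.67158985e+00]), 'dq': array([ 0.00925097,  0.00406002, -0.00284452,  0.0930852 ,  0.11644094,
        0.11147497]), 'joint_torque': array([-1.00128775e-03, -9.50646615e+01, -4.30181694e+01, -1.79662234e-04,
        1.21612719e-02, -4.40052884e-05]), 'position': array([ 0.16129478, -0.62946276,  0.40407668]), 'ee_rot': [[0.969, 0.248, -0.0], [0.248, -0.969, 0.001], [0.0, -0.001, -1.0]], 'ft_force': array([ 0.15232528,  0.10277934, -1.35077111]), 'ft_torque': array([ 0.03043215, -0.0101221 , -0.00709008]), 'finger_gap': 1.0020940803774248}
scene {'fx': 615.7401632654339, 'fy': 615.7401632654339, 'cx': 312.4596351785999, 'cy': 250.5212394591199} [[0.388, -0.736, 0.555, 1.237], [0.922, 0.314, -0.227, -0.279], [-0.008, 0.6, 0.8, 1.176], [0.0, 0.0, 0.0, 1.0]]
scene stand 0.81 [274. 336.] [ 0.704 -0.138  0.19 ] [ 0.601 -0.111  0.   ]
scene rack_axis 0.67 [270. 290.] [ 0.613 -0.113  0.198] [ 0.605 -0.111  0.185]
scene free_arm_end 0.86 [192. 299.] [ 0.569 -0.25
[... 956 characters left out ...]
0.443 0.135 0.023] [0.431 0.122 0.185]
top free_arm_end 0.86 [429. 218.] [ 0.594 -0.299 -0.001] [ 0.559 -0.252  0.185]
top runway 0.64 [418. 214.] [ 0.568 -0.225  0.189] [ 0.568 -0.224  0.192]
top runway 0.33 [277. 167.] [0.725 0.128 0.06 ] [0.685 0.118 0.192]
top grip 0.93 [186. 292.] [0.38  0.314 0.249] None
top grip 0.47 [242. 337.] [0.279 0.188 0.223] None
top grip 0.46 [204. 245.] [0.494 0.291 0.183] None
top grip 0.45 [208. 206.] [0.593 0.287 0.172] None
top hook_seat 0.77 [190. 297.] [0.368 0.319 0.186] None
top hook_seat 0.67 [210. 208.] [0.592 0.289 0.144] None
top hook_seat 0.58 [248. 332.] [0.288 0.18  0.191] None
top holder 0.79 [219. 252.] [0.488 0.278 0.069] [0.496 0.291 0.   ]
```

View pics/scene.png

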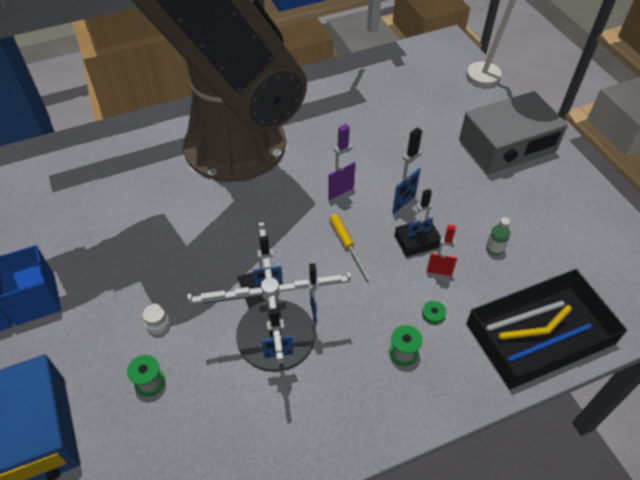

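View pics/top.png

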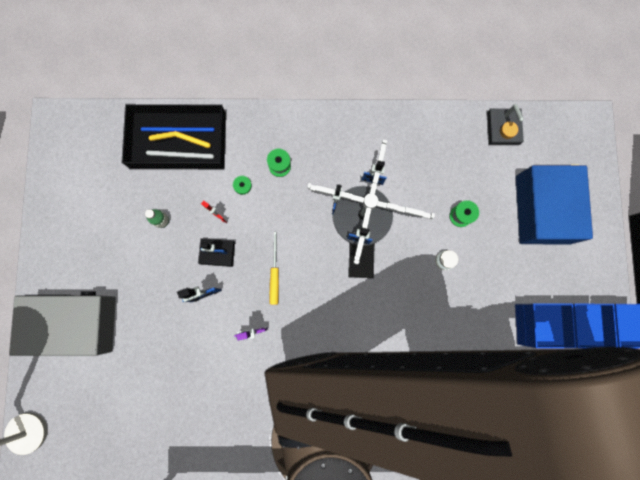

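The top view shows the empty arm pointing right, with its end at (432,215). The pad is at (361,260), below the axis at (371,200). In the scene view the slotted holder with the small blue board is at (418,238). The larger blue board at (407,185) and the purple and red ones are look-alikes. Next I measure the pad direction and arm angle.

Run:
```python
from h import *
im,d,i,P=cam('top')
s=manip.pinpoint('top','stand'); print(s[0]['position'] if s else None)
g=im.max(2)
m=np.zeros((480,640),np.uint8); m[238:285,340:385]=(g[238:285,340:385]<45)
n,l,st,c=cv2.connectedComponentsWithStats(m); k=1+np.argmax(st[1:,4])
v,u=np.nonzero(l==k); pts=onz(i,P,u,v,0.004)[:,:2]
r=cv2.minAreaRect((pts*1000).astype(np.float32)); print('pad',r, cv2.boxPoints(r)/1000)
v,u=np.mgrid[0:480,0:640]; p=w(i,P,u,v,d)
# rail tops: bright, z .175-.21
a=(p[...,2]>.17)&(p[...,2]<.215)&(g>150)&(np.hypot(p[...,0]-.606,p[...,1]+.111)<.17)
q=p[a]; ang=np.arctan2(q[:,1]+.111,q[:,0]-.606); R=np.hypot(q[:,1]+.111,q[:,0]-.606)
f=(R>.05)
print('n',f.sum(),'mean 4fold angle deg',np.degrees(np.angle(np.exp(4j*ang[f]).mean())/4))
f=(R>.05)&(abs(ang+1.88)<.4); print('free arm deg',np.degrees(np.median(ang[f])), 'z',np.median(q[f,2]))
f=R<.012; print(q[f].mean(0))
# foot disk centre: opposite ends of arms
for c in [-1.88+k*np.pi/2 for k in range(4)]:
    f=(abs(np.angle(np.exp(1j*(ang-c))))<.3)&(R>.11); print(np.round(q[f].mean(0),4), f.sum())
```

```text
[365.0, 216.0]Traceback (most recent call last):
  File "<stdin>", line 7, in <module>
  File "h.py", line 14, in onz
    a=w(i,P,u,v,1.0)-P[:3,3]; return P[:3,3]+a*(h-P[2,3])/a[2]
      ~^^^^^^^^^^^^^
  File "h.py", line 11, in w
    p=np.stack([(u-i['cx'])/i['fx']*z,-(v-i['cy'])/i['fy']*z,-z],-1)
    raise ValueError('all input arrays must have the same shape')
ValueError: all input arrays must have the same shape
```

```bash
python3 - <<'E'
s=open('h.py').read()
s=s.replace("u,v,z=map(np.asarray,(u,v,z))","u,v,z=np.broadcast_arrays(u,v,z)")
s=s.replace("a*(h-P[2,3])/a[2]","a*((h-P[2,3])/a[...,2:])")
open('h.py','w').write(s)
E
python3 - <<'E'
from h import *
im,d,i,P=cam('top')
g=im.max(2)
m=np.zeros((480,640),np.uint8); m[238:285,340:385]=(g[238:285,340:385]<45)
n,l,st,c=cv2.connectedComponentsWithStats(m); k=1+np.argmax(st[1:,4])
v,u=np.nonzero(l==k); pts=onz(i,P,u,v,0.004)[:,:2]
r=cv2.minAreaRect((pts*1000).astype(np.float32)); print('pad',r, cv2.boxPoints(r)/1000)
v,u=np.mgrid[0:480,0:640]; p=w(i,P,u,v,d)
a=(p[...,2]>.17)&(p[...,2]<.215)&(g>150)&(np.hypot(p[...,0]-.606,p[...,1]+.111)<.17)
q=p[a]; ang=np.arctan2(q[:,1]+.111,q[:,0]-.606); R=np.hypot(q[:,1]+.111,q[:,0]-.606)
f=(R>.05)
print('n',f.sum(),'mean 4fold angle deg',np.degrees(np.angle(np.exp(4j*ang[f]).mean())/4))
for c in [-1.88+k*np.pi/2 for k in range(4)]:
    f=(abs(np.angle(np.exp(1j*(ang-c))))<.3)&(R>.11); print(np.round(q[f].mean(0),4), f.sum())
for t in ['stand','free_arm_end']:print(t,[ (r['p'],np.round(onz(i,P,*r['position'],0 if t=='stand' else .185),3)) for r in manip.pinpoint('top',t)])
E
```

```text
pad ((475.5109558105469, -105.12345123291016), (61.36347198486328, 94.12908172607422), 89.04864501953125) [[ 0.42794347 -0.13501953]
 [ 0.5220596  -0.1365824 ]
 [ 0.52307844 -0.07522737]
 [ 0.4289623  -0.0736645 ]]
n 813 mean 4fold angle deg -13.694624435677044
[ 0.5687 -0.2391  0.1902] 95
[ 0.7342 -0.1419  0.192 ] 75
[0.6327 0.0199 0.1904] 96
[ 0.4743 -0.0779  0.1916] 95
stand [(0.83, array([ 0.6  , -0.116,  0.   ]))]
free_arm_end [(0.69, array([ 0.574, -0.232,  0.185])), (0.64, array([ 0.562, -0.251,  0.185]))]
```

```bash
cat >> h.py <<'E'
def how(tx,ty,tz,th=None,n=10):
    "rows for a tool-down move to TCP (tx,ty,tz), tool-y heading th deg, in n equal rows"
    s=manip.state(); p=np.array(s['position']); R=np.array(s['ee_rot']); a=np.arctan2(R[1,1],R[0,1])
    tilt=R.T@np.cross(R[:,2],[0,0,-1])
    print('t',round(s['time_s'],2),'p',np.round(p,4),'heading',round(np.degrees(a),1),'tilt',np.round(tilt,3),'F',np.round(s['ft_force'],1),'gap',round(s['finger_gap']*85.4,1))
    b=a if th is None else np.radians(th); da=np.angle(np.exp(1j*(b-a)))/n; D=(np.array([tx,ty,tz])-p)/n
    for k in range(n):
        t=a+da*k; y=np.array([np.cos(t),np.sin(t),0]); x=np.array([-y[1],y[0],0])
        print([[0,0,round(-da,3)],[round(D@x,4),round(D@y,4),round(-D[2],4)]])
E
python3 -c "
from h import *
how(.571,-.236,.41,-14,10)"
```

```text
t 1.05 p [ 0.1613 -0.6296  0.4047] heading -75.6 tilt [-0.  0. -0.] F [-0.8 -1.1 -0.2] gap 85.5
[[0, 0, np.float64(-0.108)], [np.float64(0.0495), np.float64(-0.028), np.float64(-0.0005)]]
[[0, 0, np.float64(-0.108)], [np.float64(0.0522), np.float64(-0.0225), np.float64(-0.0005)]]
[[0, 0, np.float64(-0.108)], [np.float64(0.0543), np.float64(-0.0168), np.float64(-0.0005)]]
[[0, 0, np.float64(-0.108)], [np.float64(0.0558), np.float64(-0.0108), np.float64(-0.0005)]]
[[0, 0, np.float64(-0.108)], [np.float64(0.0566), np.float64(-0.0048), np.float64(-0.0005)]]
[[0, 0, np.float64(-0.108)], [np.float64(0.0568), np.float64(0.0013), np.float64(-0.0005)]]
[[0, 0, np.float64(-0.108)], [np.float64(0.0563), np.float64(0.0074), np.float64(-0.0005)]]
[[0, 0, np.float64(-0.108)], [np.float64(0.0552), np.float64(0.0134), np.float64(-0.0005)]]
[[0, 0, np.float64(-0.108)], [np.float64(0.0534), np.float64(0.0193), np.float64(-0.0005)]]
[[0, 0, np.float64(-0.108)], [np.float64(0.0511), np.float64(0.0249), np.float64(-0.0005)]]
```

jog_arm --plan '[[[0,0,-0.108],[0.0495,-0.028,0],0.05],[[0,0,-0.108],[0.052,-0.0225,0],0.05],[[0,0,-0.108],[0.054,-0.017,0],0.05],[[0,0,-0.108],[0.056,-0.011,0],0.05],[[0,0,-0.108],[0.0565,-0.005,0],0.05],[[0,0,-0.108],[0.057,0.001,0],0.05],[[0,0,-0.108],[0.0565,0.0075,0],0.05],[[0,0,-0.108],[0.055,0.0135,0],0.05],[[0,0,-0.108],[0.0535,0.019,0],0.05],[[0,0,-0.108],[0.051,0.025,0],0.05]]'

```text
time_s: 2.3
position: [0.574, -0.22, 0.4053]
ee_rot: [[0.21, 0.978, 0.003], [0.978, -0.21, -0.004], [-0.003, 0.004, -1.0]]
ft_force: [1.1, -0.7, -0.5]
finger_gap: 0.586
```

```bash
sed -i "s/print(\[\[0,0,round(-da,3)\],\[round(D@x,4),round(D@y,4),round(-D\[2\],4)\]\])/print(round(float(-da),3),[round(float(q),4) for q in (D@x,D@y,-D[2])])/" h.py
python3 -c "
from h import *
how(.571,-.236,.333,-14,8)
im,d,i,P=cam('wrist'); save(im,'w1.png')
for t in ['free_arm_end','runway','rack_axis']:print(t,[(round(r['p'],2),np.round(r['position']),np.round(onz(i,P,*r['position'],.192 if t=='runway' else .185),3)) for r in manip.pinpoint('wrist',t)[:3]])"
```

```text
t 2.3 p [ 0.574  -0.22    0.4053] heading -12.1 tilt [ 0.004  0.003 -0.   ] F [ 1.1 -0.7 -0.5] gap 50.1
0.004 [-0.002, 0.0, 0.009]
0.004 [-0.002, 0.0001, 0.009]
0.004 [-0.002, 0.0001, 0.009]
0.004 [-0.002, 0.0001, 0.009]
0.004 [-0.002, 0.0001, 0.009]
0.004 [-0.002, 0.0001, 0.009]
0.004 [-0.002, 0.0001, 0.009]
0.004 [-0.002, 0.0001, 0.009]
free_arm_end [(0.63, array([311., 316.]), array([ 0.563, -0.254,  0.185]))]
runway [(0.76, array([313., 273.]), array([ 0.572, -0.222,  0.192]))]
rack_axis [(0.75, array([319.,  48.]), array([ 0.6  , -0.106,  0.185]))]
```

jog_arm --plan '[[[0,0,0.004],[-0.005,-0.001,0.009],0.05],[[0,0,0.004],[-0.005,-0.001,0.009],0.05],[[0,0,0.004],[-0.005,-0.001,0.009],0.05],[[0,0,0.004],[-0.001,0,0.009],0.05],[[0,0,0.004],[0,0,0.009],0.05],[[0,0,0.004],[0,0,0.009],0.05],[[0,0,0.004],[0,0,0.009],0.05],[[0,0,0.004],[0,0,0.008],0.05],[[0,0,0],[0,0,0],0.05],[[0,0,0],[0,0,0],0.05]]'

```text
time_s: 3.75
position: [0.5641, -0.2399, 0.3282]
ee_rot: [[0.251, 0.968, 0.0], [0.968, -0.251, -0.003], [-0.003, 0.001, -1.0]]
ft_force: [0.1, -0.4, 0.4]
finger_gap: 0.589
```

```bash
python3 -c "
from h import *
how(.571,-.236,.333,-14,1)"
```

```text
t 3.75 p [ 0.5641 -0.2399  0.3282] heading -14.6 tilt [0.001 0.003 0.   ] F [ 0.1 -0.4  0.4] gap 50.3
-0.01 [0.0055, 0.0057, -0.0048]
```

jog_arm --plan '[[[0,0,0.06],[0.0003,-0.008,0],0.05],[[0,0,0.06],[0.0003,-0.008,0],0.05],[[0,0,0.05],[0.0003,-0.0065,0],0.05],[[0,0,0.05],[0.0003,-0.0065,0],0.05],[[0,0,0.05],[0.0003,-0.0065,0],0.05],[[0,0,0.06],[0.0003,-0.008,0],0.05],[[0,0,0.06],[0.0003,-0.008,0],0.05],[[0,0,0.06],[0.0003,-0.008,0],0.05],[[0,0,0.06],[0.0003,-0.008,0],0.05],[[0,0,0.06],[0.0003,-0.008,0],0.05]]'

```text
time_s: 5.0
position: [0.5021, -0.2007, 0.3323]
ee_rot: [[0.746, 0.666, 0.012], [0.666, -0.746, -0.009], [0.003, 0.015, -1.0]]
ft_force: [1.1, -1.2, -2.1]
finger_gap: 0.585
```

```bash
python3 -c "
from h import *
how(.571,-.236,.333,-14,1)
p=manip.state()['position']-np.array([.602,-.109,0]);print(np.hypot(p[0],p[1]),np.degrees(np.arctan2(p[1],p[0])))
im,d,i,P=cam('wrist')
for t in ['free_arm_end','runway','rack_axis']:print(t,[(round(r['p'],2),np.round(r['position']),np.round(onz(i,P,*r['position'],.192 if t=='runway' else .185),3)) for r in manip.pinpoint('wrist',t)[:3]])"
```

```text
t 5.0 p [ 0.5021 -0.2007  0.3323] heading -48.2 tilt [ 0.015 -0.003 -0.   ] F [ 1.1 -1.2 -2.1] gap 50.0
-0.597 [0.0278, 0.0722, -0.0007]
0.13558933475370638 -137.4342920420693
free_arm_end [(0.92, array([368., 358.]), array([ 0.508, -0.225,  0.185]))]
runway [(0.73, array([356., 292.]), array([ 0.528, -0.198,  0.192]))]
rack_axis []
```

jog_arm --plan '[[[0.002,0,0.06],[0.0003,-0.008,0],0.05],[[0.002,0,0.06],[0.0003,-0.008,0],0.05],[[0.002,0,0.06],[0.0003,-0.008,0],0.05],[[0.002,0,0.06],[0.0003,-0.008,0],0.05],[[0.002,0,0.06],[0.0003,-0.008,0],0.05],[[0,0,0.06],[0.0003,-0.008,0],0.05],[[0,0,0.06],[0.0003,-0.008,0],0.05],[[0,0,0.06],[0.0003,-0.008,0],0.05],[[0,0,0.06],[0.0003,-0.008,0],0.05],[[0,0,0.06],[0.0003,-0.008,0],0.05]]'

```text
time_s: 6.45
position: [0.4729, -0.1315, 0.3333]
ee_rot: [[0.992, 0.128, 0.011], [0.128, -0.992, -0.005], [0.011, 0.007, -1.0]]
ft_force: [-1.2, -2.9, -0.2]
finger_gap: 0.589
```

```bash
python3 -c "
from h import *
how(.571,-.236,.333,-14,1)
p=manip.state()['position']-np.array([.602,-.109,0]);print(np.hypot(p[0],p[1]),np.degrees(np.arctan2(p[1],p[0])))
im,d,i,P=cam('wrist')
for t in ['free_arm_end','runway','rack_axis']:print(t,[(round(r['p'],2),np.round(r['position']),np.round(onz(i,P,*r['position'],.192 if t=='runway' else .185),3)) for r in manip.pinpoint('wrist',t)[:3]])"
```

```text
t 6.45 p [ 0.4729 -0.1315  0.3333] heading -82.6 tilt [ 0.007 -0.011  0.   ] F [-1.2 -2.9 -0.2] gap 50.3
-1.198 [0.0839, 0.1162, 0.0003]
0.13100968107593183 -170.11634443039637
free_arm_end [(0.66, array([370., 368.]), array([ 0.459, -0.156,  0.185])), (0.59, array([ 24., 210.]), array([ 0.509, -0.022,  0.185]))]
runway [(0.8, array([359., 310.]), array([ 0.489, -0.145,  0.192]))]
rack_axis []
```

jog_arm --plan '[[[0,0,0.055],[0.0003,-0.0075,0],0.05],[[0,0,0.055],[0.0003,-0.0075,0],0.05],[[0,0,0.055],[0.0003,-0.0075,0],0.05],[[0,0,0.05],[0.0003,-0.007,0],0.05],[[0,0,0.05],[0.0003,-0.007,0],0.05],[[0,0,0.04],[0.0003,-0.005,0],0.05],[[0,0,0.03],[0.0003,-0.004,0],0.05],[[0,0,0],[0,0,0],0.05],[[0,0,0],[0,0.009,0],0.05],[[0,0,0],[0,0.006,0],0.05]]'

```text
time_s: 7.9
position: [0.4737, -0.1046, 0.3333]
ee_rot: [[0.981, -0.195, 0.011], [-0.195, -0.981, -0.007], [0.013, 0.004, -1.0]]
ft_force: [1.3, -0.4, -0.5]
finger_gap: 0.588
```

```bash
python3 -c "
from h import *
how(.571,-.236,.333,-14,1)
p=manip.state()['position']-np.array([.602,-.109,0]);print(np.hypot(p[0],p[1]),np.degrees(np.arctan2(p[1],p[0])))
im,d,i,P=cam('wrist')
for t in ['free_arm_end','runway','rack_axis']:print(t,[(round(r['p'],2),np.round(r['position']),np.round(onz(i,P,*r['position'],.192 if t=='runway' else .185),3)) for r in manip.pinpoint('wrist',t)[:3]])"
```

```text
t 7.9 p [ 0.4737 -0.1046  0.3333] heading -101.3 tilt [ 0.004 -0.013 -0.   ] F [ 1.3 -0.4 -0.5] gap 50.2
-1.523 [0.1211, 0.1099, 0.0003]
0.12836689414943114 178.02576103268197
free_arm_end [(0.72, array([332., 376.]), array([ 0.452, -0.107,  0.185]))]
runway [(0.73, array([314., 315.]), array([ 0.485, -0.106,  0.192]))]
rack_axis []
```

jog_arm --plan '[[[0,0,0],[0,0,-0.03],0.05],[[0,0,0],[0,0,-0.04],0.05],[[0,0,0],[0,0,-0.04],0.05],[[0,0,0],[-0.01,-0.055,-0.01],0.05],[[0,0,-0.03],[-0.011,-0.055,0],0.05],[[0,0,-0.03],[-0.009,-0.055,0],0.05],[[0,0,-0.03],[-0.007,-0.055,0],0.05],[[0,0,-0.03],[-0.006,-0.055,0],0.05],[[0,0,-0.03],[-0.004,-0.055,0],0.05],[[0,0,-0.03],[-0.002,-0.055,0],0.05]]'

```text
time_s: 9.35
position: [0.4748, 0.2946, 0.4562]
ee_rot: [[1.0, -0.018, 0.015], [-0.018, -1.0, -0.005], [0.015, 0.005, -1.0]]
ft_force: [0.6, -0.3, -0.1]
finger_gap: 0.587
```

```bash
cat > look.py <<'E'
from h import *
import sys
how(.49,.29,.40,-90,1)
im,d,i,P=cam('wrist'); save(im,sys.argv[1])
print('cam at',np.round(P[:3,3],3))
for t,h in [('grip',.16),('hook_seat',.126),('holder',0)]:
    for r in manip.pinpoint('wrist',t)[:3]:
        u,v=map(int,r['position']); dd=d[min(v,479),min(u,639)]
        print(t,round(r['p'],2),(u,v),'depthpt',np.round(w(i,P,u,v,dd),3),'onz',np.round(onz(i,P,u,v,h),3))
E
python3 look.py w2.png
```

```text
t 9.35 p [0.4748 0.2946 0.4562] heading -91.0 tilt [ 0.005 -0.015  0.   ] F [ 0.6 -0.3 -0.1] gap 50.1
-0.018 [0.0153, 0.0043, 0.0562]
cam at [0.548 0.294 0.426]
grip 0.76 (309, 215) depthpt [0.496 0.299 0.18 ] onz [0.492 0.3   0.16 ]
grip 0.75 (432, 459) depthpt [0.495 0.275 0.38 ] onz [0.234 0.18  0.16 ]
grip 0.73 (280, 383) depthpt [0.386 0.322 0.228] onz [0.331 0.331 0.16 ]
hook_seat 0.96 (307, 85) depthpt [0.589 0.299 0.163] onz [0.594 0.299 0.126]
hook_seat 0.9 (316, 206) depthpt [0.499 0.294 0.159] onz [0.493 0.294 0.126]
hook_seat 0.63 (285, 348) depthpt [0.387 0.322 0.187] onz [0.345 0.329 0.126]
holder 0.71 (311, 188) depthpt [0.497 0.299 0.033] onz [0.493 0.3   0.   ]
```

View pics/w2.png

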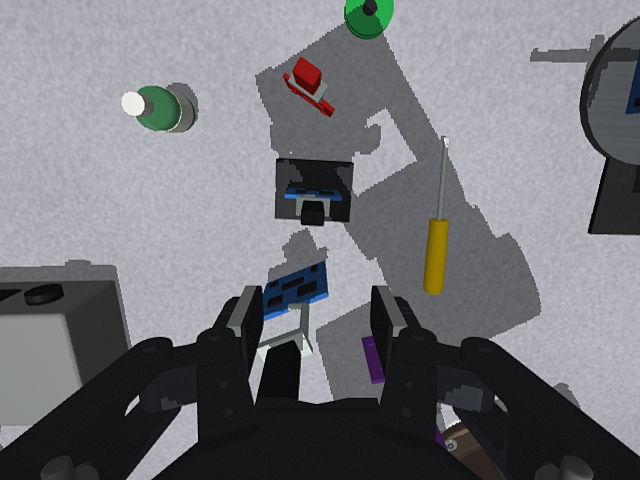

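The wrist view shows the holder at (314,190), with the small blue board's grip at (312,212) and its width running along world y. The big look-alike is at (285,350) and the red one at (308,80). Next I zoom in on the hook.

Run:
```python
from h import *
im,d,i,P=cam('wrist'); 
save(cv2.resize(im[150:235,262:362],None,fx=6,fy=6,interpolation=cv2.INTER_CUBIC),'w3.png')
v,u=np.mgrid[0:480,0:640]; p=w(i,P,u,v,d); g=im.max(2)
def st(n,a):
    q=p[a]; 
    if len(q): r=cv2.minAreaRect((q[:,:2]*1000).astype(np.float32)); print(n,len(q),np.round(q.mean(0),4),np.round(np.percentile(q,[2,98],axis=0),3).tolist(),np.round(r[0],1),np.round(r[1],1),round(r[2],1))
box=(abs(p[...,0]-.495)<.05)&(abs(p[...,1]-.296)<.05)
st('griptop',box&(p[...,2]>.175)&(p[...,2]<.2))
st('hook',box&(p[...,2]>.12)&(p[...,2]<.139)&(g>110))
st('board',box&(p[...,2]>.06)&(p[...,2]<.09))
st('holder',box&(p[...,2]>.028)&(p[...,2]<.04))
```

```text
griptop 379 [0.4938 0.297  0.1792] [[0.488, 0.288, 0.177], [0.5, 0.306, 0.181]] [493.4 297. ] [17.6 12.2] 87.1
hook 224 [0.4954 0.2971 0.1313] [[0.486, 0.283, 0.13], [0.501, 0.311, 0.133]] [493.4 297. ] [29.3 15.7] 85.9
board 315 [0.4948 0.2959 0.0726] [[0.49, 0.268, 0.062], [0.498, 0.325, 0.083]] [494.4 296.6] [59.4  6.3] 85.5
holder 3362 [0.4993 0.2965 0.0334] [[0.459, 0.253, 0.032], [0.528, 0.34, 0.035]] [493.1 296.9] [90.  70.3] 85.9
```

View pics/w3.png

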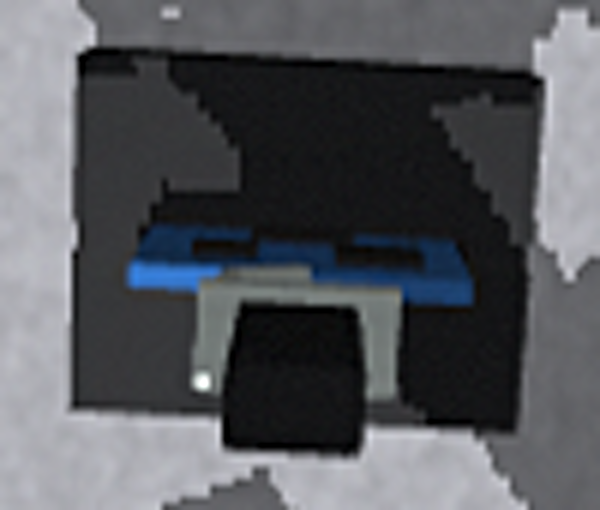

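The crop shows the grip at (295,375), the light cross bar behind it, and what looks like the shank foot left of centre at (270,272). I'll check the shank side with depth, also from the other cameras.

Run:
```python
from h import *
for n in ['wrist','scene','top']:
    im,d,i,P=cam(n)
    v,u=np.mgrid[0:480,0:640]; p=w(i,P,u,v,d)
    if n=='scene': sc=im
    b=(abs(p[...,0]-.4945)<.016)&(abs(p[...,1]-.297)<.035)
    for z0 in np.arange(.07,.14,.01):
        q=p[b&(p[...,2]>z0)&(p[...,2]<z0+.01)]
        if len(q): print(n,round(z0,2),len(q),'y range',np.round(np.percentile(q[:,1],[0,10,50,90,100]),3))
save(cv2.resize(sc[170:260,380:480],None,fx=6,fy=6,interpolation=cv2.INTER_CUBIC),'s3.png')
```

```text
wrist 0.07 173 y range [0.267 0.27  0.291 0.322 0.326]
wrist 0.08 19 y range [0.299 0.3   0.305 0.309 0.311]
wrist 0.09 3 y range [0.307 0.308 0.308 0.309 0.309]
wrist 0.12 33 y range [0.282 0.284 0.297 0.307 0.308]
wrist 0.13 276 y range [0.282 0.284 0.295 0.31  0.312]
wrist 0.14 44 y range [0.288 0.29  0.296 0.303 0.305]
scene 0.07 76 y range [0.266 0.273 0.294 0.319 0.325]
scene 0.08 35 y range [0.264 0.274 0.301 0.317 0.324]
scene 0.09 7 y range [0.304 0.305 0.307 0.309 0.309]
scene 0.1 9 y range [0.303 0.304 0.306 0.308 0.311]
scene 0.11 10 y range [0.28  0.283 0.305 0.308 0.308]
scene 0.12 21 y range [0.28  0.281 0.287 0.306 0.308]
scene 0.13 56 y range [0.279 0.283 0.289 0.305 0.309]
scene 0.14 28 y range [0.286 0.287 0.292 0.301 0.302]
top 0.07 15 y range [0.264 0.266 0.275 0.295 0.302]
top 0.08 4 y range [0.266 0.27  0.281 0.284 0.285]
top 0.12 2 y range [0.28  0.28  0.281 0.282 0.283]
top 0.13 3 y range [0.285 0.285 0.286 0.289 0.289]
top 0.14 1 y range [0.287 0.287 0.287 0.287 0.287]
```

View pics/s3.png

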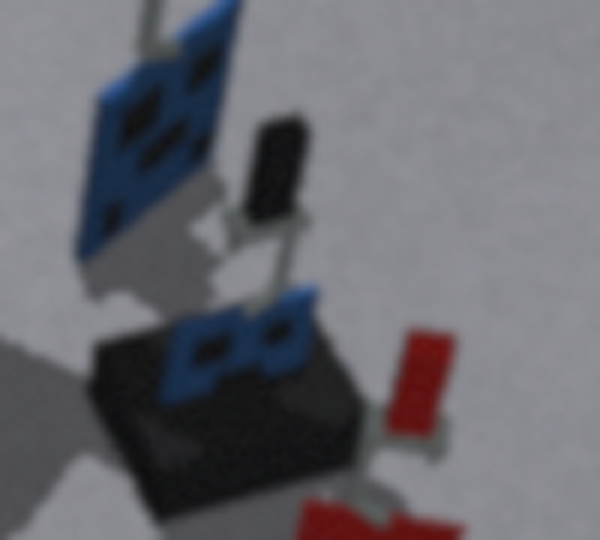

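The shank is on world +y (y≈0.307) and the mouth opens to world −y. The board can therefore go onto the arm from its +y side with no re-orientation. Now descending on the grip.

jog_arm --plan '[[[0.002,-0.005,0.018],[0.006,-0.001,0.015],0.05],[[0.002,-0.005,0.018],[0.006,-0.001,0.02],0.05],[[0.001,-0.005,0.018],[0.006,-0.001,0.02],0.05],[[0,0,0],[0.001,0,0.02],0.05],[[0,0,0],[0,0,0.015],0.05],[[0,0,0],[0,0,0.01],0.05],[[0,0,0],[0,0,0],0.05],[[0,0,0],[0,0,0],0.05],[[0,0,0],[0,0,0],0.05],[[0,0,0],[0,0,0],0.05]]'

```text
time_s: 11.0
position: [0.4974, 0.2913, 0.3485]
ee_rot: [[0.996, -0.084, -0.003], [-0.084, -0.996, 0.0], [-0.003, -0.0, -1.0]]
ft_force: [-0.8, 0.1, -0.3]
finger_gap: 0.585
```

```bash
python3 -c "
from h import *
how(.4935,.297,.317,-94.1,4)"
```

```text
t 11.0 p [0.4974 0.2913 0.3485] heading -94.8 tilt [-0.     0.003 -0.   ] F [-0.8  0.1 -0.3] gap 50.0
-0.003 [-0.0011, -0.0013, 0.0079]
-0.003 [-0.0011, -0.0013, 0.0079]
-0.003 [-0.0011, -0.0013, 0.0079]
-0.003 [-0.0011, -0.0013, 0.0079]
```

jog_arm --plan '[[[0,0.001,-0.003],[-0.001,-0.0015,0.008],0.05],[[0,0.001,-0.003],[-0.001,-0.0015,0.008],0.05],[[0,0.001,-0.003],[-0.001,-0.0015,0.008],0.05],[[0,0,-0.003],[-0.001,-0.001,0.007],0.05],[[0,0,0],[0,0,0],0.012],[[0,0,0],[0,0,0],0.012],[[0,0,0],[0,0,0],0.012],[[0,0,0],[0,0,0],0.012],[[0,0,0],[0,0,0],0.012],[[0,0,0],[0,0,0],0.012]]' --grip_force 30

```text
time_s: 12.25
position: [0.4936, 0.2976, 0.3157]
ee_rot: [[0.997, -0.071, 0.001], [-0.071, -0.997, 0.0], [0.001, -0.0, -1.0]]
ft_force: [1.0, -0.2, -1.3]
finger_gap: 0.203
```

```bash
python3 -c "
from h import *
how(.4935,.297,.317,-94.1,1)"
```

```text
t 12.25 p [0.4936 0.2976 0.3157] heading -94.1 tilt [-0.    -0.001  0.   ] F [ 1.  -0.2 -1.3] gap 17.3
0.0 [-0.0, 0.0006, -0.0013]
```

jog_arm --plan '[[[0,0,0],[0,0,-0.006],0.012],[[0,0,0],[0,0,-0.01],0.012],[[0,0,0],[0,0,-0.012],0.012],[[0,0,0],[0,0,-0.012],0.012],[[0,0,0],[0,0,-0.015],0.012],[[0,0,0],[0,0,-0.015],0.012],[[0,0,0],[0,0,-0.015],0.012],[[0,0,0],[0,0,-0.01],0.012],[[0,0,0],[0,0,0],0.012],[[0,0,0],[0,0,0],0.012]]'

```text
time_s: 13.5
position: [0.4935, 0.2976, 0.4188]
ee_rot: [[0.997, -0.071, 0.003], [-0.071, -0.997, 0.001], [0.003, -0.002, -1.0]]
ft_force: [-0.1, -0.9, -2.0]
finger_gap: 0.201
```

Run:
```python
from h import *
how(.485,-.05,.402,-90,8)
for n in ['top','scene']:
    im,d,i,P=cam(n); v,u=np.mgrid[0:480,0:640]; p=w(i,P,u,v,d); g=im.max(2)
    a=(p[...,2]>.172)&(p[...,2]<.22)&(abs(p[...,1]+.107)<.012)&(p[...,0]>.43)&(p[...,0]<.58)
    q=p[a]; gg=g[a]; c=np.polyfit(q[:,0],q[:,1],1); print(n,'arm slope deg',np.degrees(np.arctan(c[0])),'y at .485,.52',np.polyval(c,[.485,.52]))
    for x in np.arange(.44,.58,.005):
        f=abs(q[:,0]-x)<.003
        if f.sum(): print(round(x,3),f.sum(),'z',np.round(np.median(q[f,2]),4),'y',np.round(q[f,1].mean(),4),'g',int(np.median(gg[f])),end=' | ')
    for t,h in [('free_arm_end',.185),('runway',.192),('rack_axis',.185)]:print(t,[(round(r['p'],2),np.round(onz(i,P,*r['position'],h),3)) for r in manip.pinpoint(n,t)[:2]])
    if n=='top': save(cv2.resize(im[180:290,300:440],None,fx=5,fy=5,interpolation=cv2.INTER_CUBIC),'t3.png')
    for t,h in [('hook_seat',None),('grip',None)]:
        for r in manip.pinpoint(n,t)[:4]: print(t,round(r['p'],2),np.round(w(i,P,*r['position'],d[int(r['position'][1]),int(r['position'][0])]),3))
```

```text
t 13.5 p [0.4935 0.2976 0.4188] heading -94.1 tilt [-0.002 -0.003 -0.   ] F [-0.1 -0.9 -2. ] gap 17.1
-0.009 [0.002, 0.0434, 0.0021]
-0.009 [0.0017, 0.0434, 0.0021]
-0.009 [0.0013, 0.0434, 0.0021]
-0.009 [0.0009, 0.0435, 0.0021]
-0.009 [0.0005, 0.0435, 0.0021]
-0.009 [0.0001, 0.0435, 0.0021]
-0.009 [-0.0003, 0.0435, 0.0021]
-0.009 [-0.0007, 0.0435, 0.0021]
top arm slope deg -0.7355884640780666 y at .485,.52 [-0.10713196 -0.10758133]
0.445 10 z 0.1887 y -0.1082 g 188 | 0.45 12 z 0.1972 y -0.1076 g 240 | 0.455 11 z 0.1856 y -0.1072 g 248 | 0.46 14 z 0.1863 y -0.1074 g 249 | 0.465 14 z 0.1854 y -0.1075 g 247 | 0.47 15 z 0.1858 y -0.1068 g 245 | 0.475 14 z 0.1913 y -0.1058 g 246 | 0.48 15 z 0.193 y -0.1063 g 246 | 0.485 17 z 0.1926 y -0.1065 g 246 | 0.49 16 z 0.1926 y -0.1069 g 248 | 0.495 16 z 0.193 y -0.1071 g 249 | 0.5 15 z 0.1923 y -0.1069 g 249 | 0.505 15 z 0.1914 y -0.1075 g 248 | 0.51 16 z 0.1904 y -0.107 g 245 | 0.515 12 z 0.1891 y -0.1075 g 240 | 0.52 17 z 0.1854 y -0.1073 g 246 | 0.525 16 z 0.1859 y -0.1078 g 242 | 0.53 16 z 0.1874 y -0.1076 g 243 | 0.535 16 z 0.1875 y -0.1079 
[... 1324 characters left out ...]
535 14 z 0.1898 y -0.1101 g 176 | 0.54 20 z 0.1917 y -0.1098 g 190 | 0.545 20 z 0.1914 y -0.1096 g 185 | 0.55 19 z 0.1923 y -0.1105 g 190 | 0.555 25 z 0.1912 y -0.1092 g 180 | 0.56 27 z 0.1868 y -0.1089 g 134 | 0.565 14 z 0.1843 y -0.1088 g 193 | 0.57 13 z 0.1855 y -0.1085 g 198 | 0.575 11 z 0.1863 y -0.1089 g 201 | free_arm_end [(0.58, array([ 0.458, -0.111,  0.185]))]
runway [(0.78, array([ 0.488, -0.1  ,  0.192]))]
rack_axis [(0.83, array([ 0.602, -0.109,  0.185]))]
hook_seat 0.83 [0.505 0.29  0.248]
hook_seat 0.74 [0.603 0.294 0.137]
hook_seat 0.7 [0.388 0.317 0.176]
hook_seat 0.7 [0.286 0.181 0.164]
grip 0.8 [0.39  0.31  0.248]
grip 0.67 [0.292 0.181 0.22 ]
grip 0.64 [0.603 0.292 0.16 ]
```

View pics/t3.png

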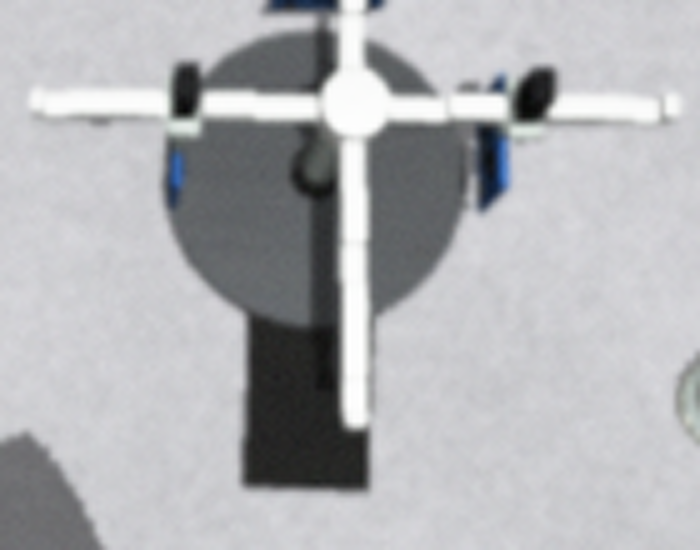

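The crop shows the empty arm running straight down, parallel to the pad (345–370, 120–425). Both depth cameras show a dip at x≈0.515–0.535, which is the notch, centred at x≈0.525 or about 77 mm from the axis. Now carrying the board to the +y side of the arm at x≈0.493.

jog_arm --plan '[[[0,0,-0.008],[0.0025,0.02,0],0.012],[[0,0,-0.008],[0.0025,0.04,0],0.012],[[0,0,-0.008],[0.002,0.045,0],0.012],[[0,0,-0.008],[0.002,0.045,0],0.012],[[0,0,-0.008],[0.0015,0.045,0],0.012],[[0,0,-0.008],[0.001,0.045,0],0.012],[[0,0,-0.008],[0.001,0.045,0],0.012],[[0,0,-0.008],[0.0005,0.035,0],0.012],[[0,0,-0.005],[0,0.02,0],0.012],[[0,0,0],[0,0.006,0],0.012]]'

```text
time_s: 15.35
position: [0.4938, -0.0585, 0.4192]
ee_rot: [[1.0, 0.002, 0.007], [0.002, -1.0, 0.002], [0.007, -0.002, -1.0]]
ft_force: [1.2, 0.6, -1.2]
finger_gap: 0.208
```

Run:
```python
from h import *
how(.493,-.06,.400,-90.5,4)
im,d,i,P=cam('wrist'); save(im,'w5.png'); v,u=np.mgrid[0:480,0:640]; p=w(i,P,u,v,d); g=im.max(2)
a=(p[...,2]>.18)&(p[...,2]<.22)&(abs(p[...,1]+.107)<.01)&(p[...,0]>.44)&(p[...,0]<.58)
q=p[a]
for x in np.arange(.46,.58,.004):
    f=abs(q[:,0]-x)<.002
    if f.sum(): print(round(x,3),f.sum(),'z',np.round(np.median(q[f,2]),4),'y',np.round(q[f,1].mean(),4),end=' | ')
print()
for t in ['hook_seat','grip']:
    for r in manip.pinpoint('wrist',t)[:3]: u0,v0=map(int,r['position']);print(t,round(r['p'],2),(u0,v0),np.round(w(i,P,u0,v0,d[v0,u0]),3))
```

```text
t 15.35 p [ 0.4938 -0.0585  0.4192] heading -89.9 tilt [-0.002 -0.007  0.   ] F [ 1.2  0.6 -1.2] gap 17.8
0.003 [-0.0002, 0.0004, 0.0048]
0.003 [-0.0002, 0.0004, 0.0048]
0.003 [-0.0002, 0.0004, 0.0048]
0.003 [-0.0002, 0.0004, 0.0048]
0.46 88 z 0.1842 y -0.1053 | 0.464 62 z 0.1844 y -0.1051 | 0.468 55 z 0.191 y -0.1045 | 0.472 106 z 0.1915 y -0.1049 | 0.476 111 z 0.1912 y -0.1049 | 0.48 111 z 0.1913 y -0.1051 | 0.484 108 z 0.1912 y -0.1052 | 0.488 117 z 0.1912 y -0.1051 | 0.492 117 z 0.1913 y -0.105 | 0.496 120 z 0.1913 y -0.1052 | 0.5 116 z 0.1912 y -0.1052 | 0.504 125 z 0.1913 y -0.1051 | 0.508 123 z 0.1914 y -0.1053 | 0.512 170 z 0.1905 y -0.1056 | 0.516 106 z 0.1845 y -0.1059 | 0.52 111 z 0.1844 y -0.1058 | 0.524 114 z 0.1844 y -0.106 | 0.528 107 z 0.1845 y -0.106 | 0.532 89 z 0.1849 y -0.1056 | 0.536 139 z 0.1912 y -0.1055 | 0.54 143 z 0.1913 y -0.1055 | 0.544 148 z 0.1914 y -0.1056 | 0.548 147 z 0.1913 y -0.1056 | 0.552 146 z 0.1914 y -0.1056 | 0.556 151 z 0.1913 y -0.1057 | 0.56 151 z 0.185 y -0.1061 | 0.564 131 z 0.1844 y -0.1064 | 0.568 131 z 0.1844 y -0.1063 | 0.572 133 z 0.1845 y -0.1063 | 0.576 131 z 0.1844 y -0.1064 | 
grip 0.65 (317, 321) [ 0.501 -0.057  0.275]
grip 0.47 (615, 110) [ 0.597 -0.362  0.025]
```

View pics/w5.png

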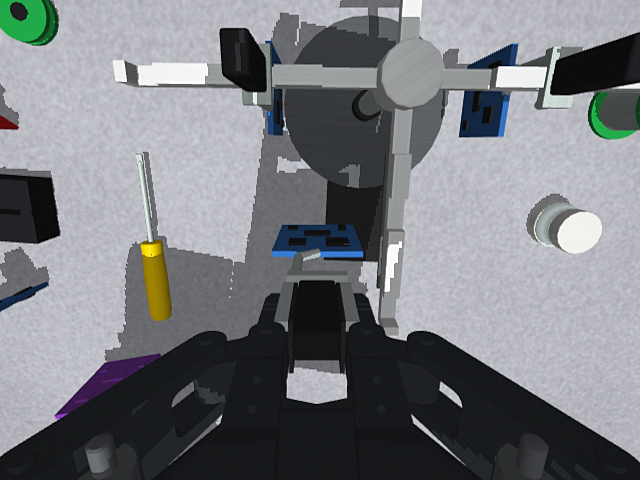

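The wrist view shows the held board at (318,240), clear of the arm (x≈385–410 px). The notch gap lies between about (390,225) and (400,170). Depth puts the notch at x = 0.5135–0.5335 and the arm at y ≈ −0.1055. Now lowering to entry height and checking the hook height by depth.

jog_arm --plan '[[[0,-0.002,0],[0,0,0.004],0.012],[[0,-0.002,0],[0,0,0.004],0.012],[[0,-0.002,0],[0,0,0.004],0.012],[[0,0,0],[0,0,0.004],0.012],[[0,0,0],[0,0,0.002],0.012],[[0,0,0],[0,0,0],0.012],[[0,0,0],[0,0,0],0.012],[[0,0,0],[0,0,0],0.012],[[0,0,0],[0,0,0],0.012],[[0,0,0],[0,0,0],0.012]]'

```text
time_s: 16.75
position: [0.494, -0.055, 0.3998]
ee_rot: [[1.0, 0.005, 0.0], [0.005, -1.0, 0.002], [0.0, -0.002, -1.0]]
ft_force: [0.2, -0.3, -0.7]
finger_gap: 0.211
```

Run:
```python
from h import *
how(.493,-.106,.400,-90.5,8)
im,d,i,P=cam('wrist'); v,u=np.mgrid[0:480,0:640]; p=w(i,P,u,v,d); g=im.min(2)
a=(abs(p[...,1]+.059)<.02)&(abs(p[...,0]-.5)<.03)&(p[...,2]>.14)&(p[...,2]<.26)
h,e=np.histogram(p[a][:,2],bins=np.arange(.14,.26,.004)); print([(round(x,3),int(c)) for x,c in zip(e,h) if c])
b=a&(p[...,2]>.205)&(p[...,2]<.228)&(g>80); q=p[b]; print('bar',len(q),np.percentile(q,[3,50,97],axis=0).round(4).tolist())
```

```text
t 16.75 p [ 0.494  -0.055   0.3998] heading -89.7 tilt [-0.002 -0.    -0.   ] F [ 0.2 -0.3 -0.7] gap 18.0
0.002 [-0.0002, 0.0064, -0.0]
0.002 [-0.0001, 0.0064, -0.0]
0.002 [-0.0001, 0.0064, -0.0]
0.002 [-0.0001, 0.0064, -0.0]
0.002 [-0.0001, 0.0064, -0.0]
0.002 [-0.0001, 0.0064, -0.0]
0.002 [-0.0001, 0.0064, -0.0]
0.002 [-0.0001, 0.0064, -0.0]
[(np.float64(0.14), 88), (np.float64(0.144), 89), (np.float64(0.148), 166), (np.float64(0.152), 146), (np.float64(0.156), 105), (np.float64(0.16), 297), (np.float64(0.164), 94), (np.float64(0.168), 42), (np.float64(0.172), 19), (np.float64(0.176), 25), (np.float64(0.18), 21), (np.float64(0.184), 21), (np.float64(0.188), 28), (np.float64(0.192), 26), (np.float64(0.196), 4), (np.float64(0.208), 97), (np.float64(0.212), 342), (np.float64(0.216), 276), (np.float64(0.22), 129), (np.float64(0.224), 135), (np.float64(0.228), 228), (np.float64(0.232), 316), (np.float64(0.236), 365), (np.float64(0.24), 388), (np.float64(0.244), 446), (np.float64(0.248), 442), (np.float64(0.252), 516)]
bar 605 [[0.4984, -0.068, 0.2104], [0.5015, -0.0538, 0.2155], [0.5022, -0.0399, 0.2169]]
```

jog_arm --plan '[[[0,0,0],[0,0.006,0],0.012],[[0,0,0],[0,0.007,0],0.012],[[0,0,0],[0,0.007,0],0.012],[[0,0,0],[0,0.007,0],0.012],[[0,0,0],[0,0.007,0],0.012],[[0,0,0],[0,0.006,0],0.012],[[0,0,0],[0,0.005,0],0.012],[[0,0,0],[0,0.003,0],0.012],[[0,0,0],[0,0.001,0],0.012],[[0,0,0],[0,0,0],0.012]]'

```text
time_s: 18.05
position: [0.4942, -0.1079, 0.3997]
ee_rot: [[1.0, 0.005, 0.0], [0.005, -1.0, 0.002], [0.0, -0.002, -1.0]]
ft_force: [-0.3, -0.5, -2.3]
finger_gap: 0.208
```

```bash
cat > arm.py <<'E'
from h import *
how(.493,-.106,.382,-90.5,1)
p0=manip.state()['position']
im,d,i,P=cam('wrist'); v,u=np.mgrid[0:480,0:640]; p=w(i,P,u,v,d); g=im.min(2)
for x in (.525,.545,.57):
    q=p[(abs(p[...,0]-x)<.004)&(abs(p[...,1]+.107)<.02)&(p[...,2]>.178)&(p[...,2]<.196)]
    if len(q): print('arm x',x,'y',q[:,1].min().round(4),q[:,1].max().round(4),'z',np.median(q[:,2]).round(4))
b=(abs(p[...,1]-p0[1])<.02)&(abs(p[...,0]-p0[0]-.006)<.006)&(p[...,2]>.195)&(p[...,2]<.226)&(g>80); q=p[b]
if len(q): print('bar',len(q),np.percentile(q,[3,50,97],axis=0).round(4).tolist())
E
python3 arm.py
```

```text
t 18.05 p [ 0.4942 -0.1079  0.3997] heading -89.7 tilt [-0.002 -0.    -0.   ] F [-0.3 -0.5 -2.3] gap 17.8
0.014 [-0.0012, -0.0019, 0.0177]
arm x 0.525 y -0.1112 -0.1015 z 0.1845
arm x 0.545 y -0.1122 -0.1018 z 0.1914
arm x 0.57 y -0.1117 -0.1022 z 0.1845
bar 601 [[0.4983, -0.1207, 0.2101], [0.5017, -0.1062, 0.2154], [0.5025, -0.0924, 0.2168]]
```

jog_arm --plan '[[[0,0,0],[0,0,0.004],0.012],[[0,0,0],[0,0,0.005],0.012],[[0,0,0],[0,0,0.004],0.012],[[0,0,0],[0,0,0.002],0.012],[[0,0,0],[0,0,0.001],0.012],[[0,0,0],[0,0,0.001],0.012],[[0,0,0],[0,0,0],0.012],[[0,0,0],[0,0,0],0.012],[[0,0,0],[0,0,0],0.012],[[0,0,0],[0,0,0],0.012]]'

```text
time_s: 19.35
position: [0.4942, -0.1074, 0.3814]
ee_rot: [[1.0, 0.005, 0.0], [0.005, -1.0, 0.002], [0.0, -0.002, -1.0]]
ft_force: [0.5, 0.4, -1.4]
finger_gap: 0.206
```

```bash
python3 arm.py
```

```text
t 19.35 p [ 0.4942 -0.1074  0.3814] heading -89.7 tilt [-0.002 -0.    -0.   ] F [ 0.5  0.4 -1.4] gap 17.6
0.014 [-0.0012, -0.0015, -0.0006]
arm x 0.525 y -0.1113 -0.1008 z 0.1843
arm x 0.545 y -0.1122 -0.1017 z 0.1914
arm x 0.57 y -0.1116 -0.1021 z 0.1845
bar 800 [[0.4989, -0.121, 0.1955], [0.5022, -0.1062, 0.1983], [0.5048, -0.0913, 0.2251]]
```

jog_arm --plan '[[[0,0,0],[0,0,0.0006],0.012],[[0,0,0],[0,0,0.0006],0.012],[[0,0,0],[0,0,0.0003],0.012],[[0,0,0],[0,0,0],0.012],[[0,0,0],[0,0,0],0.012],[[0,0,0],[0,0,0],0.012],[[0,0,0],[0,0,0],0.012],[[0,0,0],[0,0,0],0.012],[[0,0,0],[0,0,0],0.012],[[0,0,0],[0,0,0],0.012]]'

```text
time_s: 20.65
position: [0.4942, -0.1074, 0.3802]
ee_rot: [[1.0, 0.006, 0.0], [0.006, -1.0, 0.002], [0.0, -0.002, -1.0]]
ft_force: [-1.1, 1.4, 2.3]
finger_gap: 0.204
```

```bash
python3 arm.py
```

```text
t 20.65 p [ 0.4942 -0.1074  0.3802] heading -89.7 tilt [-0.002 -0.     0.   ] F [-1.1  1.4  2.3] gap 17.4
0.014 [-0.0012, -0.0014, -0.0018]
arm x 0.525 y -0.1113 -0.1015 z 0.1835
arm x 0.545 y -0.1113 -0.1017 z 0.1905
arm x 0.57 y -0.1116 -0.1021 z 0.1836
bar 759 [[0.499, -0.1211, 0.1954], [0.5024, -0.1063, 0.1975], [0.5048, -0.0913, 0.2249]]
```

jog_arm --plan '[[[0,0,0],[0.003,0,0],0.012],[[0,0,0],[0.0035,0,0],0.012],[[0,0,0],[0.0035,0,0],0.012],[[0,0,0],[0.0035,0,0],0.012],[[0,0,0],[0.0035,0,0],0.012],[[0,0,0],[0.0035,0,0],0.012],[[0,0,0],[0.0035,0,0],0.012],[[0,0,0],[0.003,0,0],0.012],[[0,0,0],[0.002,0,0],0.012],[[0,0,0],[0,0,0],0.012]]'

```text
time_s: 21.95
position: [0.5255, -0.1072, 0.3798]
ee_rot: [[1.0, 0.006, -0.0], [0.006, -1.0, 0.002], [-0.0, -0.002, -1.0]]
ft_force: [-0.3, -0.2, -1.5]
finger_gap: 0.206
```

```bash
python3 arm.py
```

```text
t 21.95 p [ 0.5255 -0.1072  0.3798] heading -89.7 tilt [-0.002  0.    -0.   ] F [-0.3 -0.2 -1.5] gap 17.6
0.014 [-0.0324, -0.0014, -0.0022]
arm x 0.525 y -0.0966 -0.0966 z 0.1959
arm x 0.545 y -0.1129 -0.1015 z 0.1914
arm x 0.57 y -0.1118 -0.1018 z 0.1844
bar 744 [[0.5299, -0.1208, 0.1952], [0.5339, -0.1065, 0.2099], [0.536, -0.091, 0.2251]]
```

jog_arm --plan '[[[0,0,0],[-0.001,0,0],0.012],[[0,0,0],[-0.0008,0,0],0.012],[[0,0,0],[0,0,0.001],0.012],[[0,0,0],[0,0,0.001],0.012],[[0,0,0],[0,0,0.001],0.012],[[0,0,0],[0,0,0.001],0.012],[[0,0,0],[0,0,0],0.012],[[0,0,0],[0,0,0],0.012],[[0,0,0],[0,0,0],0.012],[[0,0,0],[0,0,0],0.012]]'

```text
time_s: 23.25
position: [0.5233, -0.1072, 0.3755]
ee_rot: [[1.0, 0.005, -0.0], [0.005, -1.0, 0.002], [-0.0, -0.002, -1.0]]
ft_force: [0.3, 0.2, -0.7]
finger_gap: 0.206
```

```bash
python3 arm.py
```

```text
t 23.25 p [ 0.5233 -0.1072  0.3755] heading -89.7 tilt [-0.002  0.    -0.   ] F [ 0.3  0.2 -0.7] gap 17.6
0.014 [-0.0303, -0.0014, -0.0065]
arm x 0.525 y -0.1209 -0.091 z 0.1919
arm x 0.545 y -0.1113 -0.1016 z 0.1914
arm x 0.57 y -0.1116 -0.102 z 0.1843
bar 508 [[0.5328, -0.1209, 0.2059], [0.5334, -0.1163, 0.2168], [0.5339, -0.0907, 0.2255]]
```

jog_arm --plan '[[[0,0,0],[0,0,0.0007],0.012],[[0,0,0],[0,0,0.0007],0.012],[[0,0,0],[0,0,0],0.012],[[0,0,0],[0,0,0],0.012],[[0,0,0],[0,0,0],0.012],[[0,0,0],[0,0,0],0.012],[[0,0,0],[0,0,0],0.012],[[0,0,0],[0,0,0],0.012],[[0,0,0],[0,0,0],0.012],[[0,0,0],[0,0,0],0.012]]'

```text
time_s: 24.55
position: [0.5233, -0.1072, 0.374]
ee_rot: [[1.0, 0.005, 0.0], [0.005, -1.0, 0.002], [0.0, -0.002, -1.0]]
ft_force: [0.1, 0.5, -1.0]
finger_gap: 0.206
```

```bash
python3 arm.py
```

```text
t 24.55 p [ 0.5233 -0.1072  0.374 ] heading -89.7 tilt [-0.002 -0.    -0.   ] F [ 0.1  0.5 -1. ] gap 17.6
0.014 [-0.0303, -0.0014, -0.008]
arm x 0.525 y -0.1209 -0.0911 z 0.1905
arm x 0.545 y -0.1113 -0.1016 z 0.1913
arm x 0.57 y -0.1116 -0.102 z 0.1844
bar 545 [[0.5328, -0.1209, 0.2045], [0.5334, -0.1163, 0.2159], [0.534, -0.0907, 0.2252]]
```

jog_arm --plan '[[[0,0,0],[0,0,0.0003],0.012],[[0,0,0],[0,0,0],0.02],[[0,0,0],[0,0,0],0.023],[[0,0,0],[0,0,0],0.026],[[0,0,0],[0,0,0],0.03],[[0,0,0],[0,0,0],0.035],[[0,0,0],[0,0,0],0.04],[[0,0,0],[0,0,0],0.045],[[0,0,0],[0,0,0],0.05],[[0,0,0],[0,0,0],0.05]]' --grip_force 20

```text
time_s: 25.85
position: [0.5234, -0.1073, 0.3739]
ee_rot: [[1.0, 0.005, 0.001], [0.005, -1.0, 0.002], [0.001, -0.002, -1.0]]
ft_force: [0.3, 1.3, -0.2]
finger_gap: 0.587
```

```bash
python3 arm.py
```

```text
t 25.85 p [ 0.5234 -0.1073  0.3739] heading -89.7 tilt [-0.002 -0.001  0.   ] F [ 0.3  1.3 -0.2] gap 50.1
0.014 [-0.0304, -0.0014, -0.0081]
arm x 0.525 y -0.1208 -0.0909 z 0.1901
arm x 0.545 y -0.1114 -0.1017 z 0.191
arm x 0.57 y -0.1117 -0.1021 z 0.1841
bar 2 [[0.5277, -0.1149, 0.2031], [0.5279, -0.1149, 0.2065], [0.5281, -0.1148, 0.2098]]
```

Board released and seated; now withdrawing straight up.

jog_arm --plan '[[[0,0,0],[0,0,-0.005],0.05],[[0,0,0],[0,0,-0.01],0.05],[[0,0,0],[0,0,-0.015],0.05],[[0,0,0],[0,0,-0.02],0.05],[[0,0,0],[0,0,-0.02],0.05],[[0,0,0],[-0.005,0,-0.02],0.05],[[0,0,0],[-0.01,0,-0.02],0.05],[[0,0,0],[-0.01,0,-0.01],0.05],[[0,0,0],[0,0,0],0.05],[[0,0,0],[0,0,0],0.05]]'

```text
time_s: 27.15
position: [0.4972, -0.1076, 0.5044]
ee_rot: [[1.0, 0.005, 0.005], [0.005, -1.0, 0.001], [0.005, -0.001, -1.0]]
ft_force: [0.0, -0.2, 0.1]
finger_gap: 0.585
```

Run:
```python
from h import *
how(.5,-.1,.4,-90,1)
im,d,i,P=cam('wrist'); save(im,'w6.png'); v,u=np.mgrid[0:480,0:640]; p=w(i,P,u,v,d); g=im.min(2)
c=(abs(p[...,0]-.5235)<.02)&(abs(p[...,1]+.107)<.02)
for n,a in [('griptop',c&(p[...,2]>.228)&(p[...,2]<.26)),('bar',c&(g>70)&(p[...,2]>.186)&(p[...,2]<.194)),('arm',(p[...,2]>.182)&(p[...,2]<.187)&(abs(p[...,1]+.107)<.012)&(p[...,0]>.45)&(p[...,0]<.58))]:
    q=p[a]; print(n,len(q),np.percentile(q,[3,50,97],axis=0).round(4).tolist() if len(q) else '')
    if n=='arm': print('slope deg',np.degrees(np.polyfit(q[:,0],q[:,1],1)[0]))
```

```text
t 27.15 p [ 0.4972 -0.1076  0.5044] heading -89.7 tilt [-0.001 -0.005  0.   ] F [ 0.  -0.2  0.1] gap 50.0
0.005 [0.0029, -0.0076, 0.1044]
griptop 445 [[0.518, -0.1146, 0.2301], [0.5242, -0.106, 0.2378], [0.5292, -0.0974, 0.2391]]
bar 487 [[0.505, -0.1204, 0.1886], [0.5291, -0.106, 0.1904], [0.5425, -0.0915, 0.1922]]
arm 526 [[0.4516, -0.1116, 0.1828], [0.5627, -0.1066, 0.1842], [0.5786, -0.1016, 0.1857]]
slope deg -0.49803976417274415
```

View pics/w6.png

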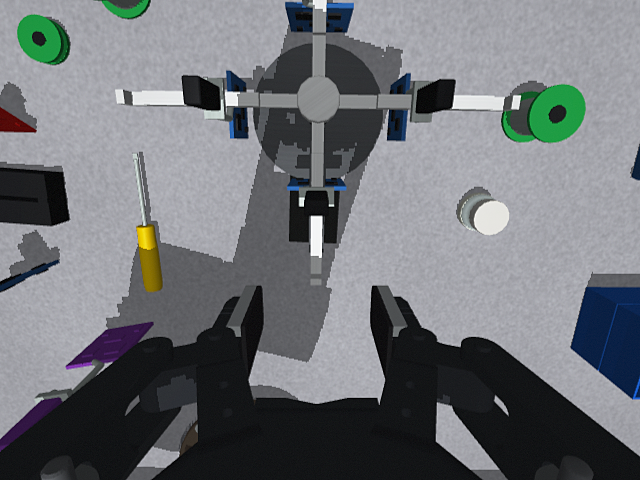

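The view shows the board hanging upright on the empty arm at (317,200), over the black pad. The bar top is at z≈0.190, so its underside is within about 1 mm of the notch floor. The gripper is clear. Handing in.

```bash
python3 -c "
from h import *
print(manip.close_job())"
```

```text
the job is handed in; nothing more can be done
None
```

The board is hanging by its hook in the notch of the empty arm, released and with the gripper clear. I handed the job in at about 27 s; no verdict was reported.

- **Carousel:** I turned it about 76° clockwise with the open fingers either side of the empty arm. The readings taken between moves showed no more than about 3 N sideways. The arm ended within about 1–2° of the pad direction, by camera depth.
- **Board:** I took the small blue board from the holder by its black grip and passed its hook onto the arm from the +y side. It slid about 30 mm along the arm under about 4 N until the force vanished at the notch. I then lowered it in and released it.
- **Last checks:** The top of the cross bar was at z ≈ 0.190, so its underside was within about 1 mm of the notch floor. The bar was centred on the arm within about 1 mm, and the board looked upright. The wrist force read about 0 after I withdrew. I saw no bystander moved in the last picture, but I did not measure their positions.
- **Disagreement:** The cameras differed by about 2–3 mm on the arm's y position. I used the wrist camera, and the fit was good.

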